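# Test the socket box's earth-leakage cut-out on the clean bench

### The arm

A 6-joint arm with a two-finger parallel gripper is mounted at the origin on the work surface. World frame = base frame: x ahead of the robot, y to its left, z up, the work surface at z = 0. Lengths are in m, angles in rad, forces in N, time in s.
With the tool pointing down it reaches from about 0.375 to 0.975 m from the base axis. Payload 3.8 kg.
Tool frame: the origin (TCP) lies on the mounting face of the last link; the fingertips stand 166 mm ahead of it and the grasp point (between the pads) lies 147 mm ahead of it; z points along the fingers, x is the direction in which the jaws open and shut, and the axes are right-handed (so a half turn about z gives the same grasp; the last joint's range is limited). The gripper opens to 88 mm and grips with 3 to 60 N. Pads are 18 mm wide; open, the fingers measure 123 mm over their backs; the gripper's body (75 mm by 187 mm) begins 45 mm behind the grasp point.
Start: joints at [-1.191, 0.264, 1.604, -0, 1.274, -0.037], TCP at [0.273, -0.617, 0.405] pointing down, gripper open.
Joint ranges: [-2.63, 2.63], [-0.94, 2.18], [0.31, 2.57], [-1.31, 4.45], [0, 2.66], [-2.55, 2.55]. Speed limits (rad/s): [2.57, 2.57, 3.14, 3.14, 3.14, 3.14].

### API

Orientations are given as a rotation vector (axis times angle).
In Python, from station import get_obs, get_image, job_done gives the robot as it stands. The module is installed in compiled form; this text tells all that it offers.
- The arm moves only by the tool carry_out, never from a script. Its argument "steps" is a list of rows, each an object with "slide": the shift along the world's x, y, z as a fraction of full scale, a list of three; "turn": the turn about the world's z as a fraction of full scale; "jaw": the closure, from 0 (fully open) to 1 (shut). A call has 1 to 12 rows; each row shifts and turns the pose as measured when the row begins; what a row does not reach is not made up. Full scale, the value 1, is 20 mm for a shift and 4 degrees for a turn. A row lasts 1/12 s, in which the tool goes at most 41.7 mm and 7.16 degrees, less where a joint would pass 70% of its speed; a pose out of reach is approached as far as the arm can. A call with a number of a shift or a turn outside -1 to 1 is refused whole. A call with a gripper value outside its range is refused whole. The fingers move at their own pace and stop on an object; "squeeze" is the grip in N (left out, the last holds). Time passes only in rows, so rows that do not move let the fingers close. It gives the time, the measured TCP pose, the force and the opening at its end, in the units of the state.
- get_obs(): the state, without advancing time (a new reading comes with each control period).
- get_image(name): name is "side" or "top" or "wrist"; returns a dict with "image" (384x512x3 uint8, blue, green, red), "z_map" (384x512 float32, m along the optical axis (not along the pixel's ray), 0 where there is no reading), "fx", "fy", "cx", "cy" (pixels), "R" (3x3) and "t" (3): a world point X has camera coordinates R X + t; the wrist camera has in their place "mount" (4x4, takes a point from camera to tool coordinates, whose origin is the TCP and whose axes are the tool frame's). Camera axes: x right, y down, z forward; pixel columns grow to the right and rows downward; lengths in m; the calibration is good to about 2 mm. A picture is of the moment at which its call begins: read the wrist's pose just before it.
- job_done(): hands the job in, once; it reports no verdict.
The state is a dict: "time": time; "q": joint angles; "dq": joint speeds; "joint_torque": joint torques, N m; "position": TCP position; "tool_rot": TCP orientation; "force": force on the tool from outside, world axes, zero at the start; "torque": the same for the moment, N m; "width": finger opening in m.
Only numpy, scipy, OpenCV 4.12 (cv2) and the standard library are available. Lean on these libraries where they do the work, as an engineer would, in place of code of your own. Each camera call takes 0.05 s, during which the arm holds its last target. There are 200 camera calls.

### The job

Test the safety cut-out on the white socket box: press its round test button fully down so that the lever with the crossbar handle drops, then lift the lever back up past upright until it stays up by itself, and let go of everything.

Things in the scene. Friction and masses are not known exactly. Their poses are not given: they have to be found in the camera images.
- test_top (a point): Centre of the top of the round grey test button, 26 mm across, 12 mm proud of a 40 mm collar, on the white socket box (120 x 190 x 70 mm high, fixed, two round sockets at its rear). Released it is 94 mm above the bench. Axes: z up, x from the box's front to its rear (sockets), y left; the box's centre is 33 mm to +x, 50 mm to -y. The lower white box (square key, knob, no lever) is a timer.
- test_button (a joint): Travel of the test button in m: 0 released, 0.007 fully down. It springs back; about 1.5 N starts it, 5 N holds it fully down. At about 4 mm it tips the lever over, which then falls to the front by itself within about 1 s, whether or not the button is still held.
- lever_grip (a point): Centre of the lever's black crossbar, 36 mm long, 14 mm thick, 70 mm from the hinge on a 10 mm steel arm. z: along the arm away from the hinge; y: along the crossbar, as the hinge. From the released test_top the hinge lies 18 mm to +x, 100 mm to -y, 16 mm down (box axes). Crossbar 147 mm above the bench when up; dropped 90 mm, 24 mm ahead of the box's front, free space around.
- trip_lever (a joint): Lever angle in rad: 0 up, leaning 10 degrees beyond vertical towards the sockets, on its stop; 1.57 dropped, pointing to the box's front, 10 degrees above level. No latch: above 0.175 (forward of vertical) its weight drops it to the front, below that it falls back to 0 and stays. Moves freely, about 0.12 kg.
There are look-alikes about, which are no part of the job. What is shaped like the part that bears test_top but pink is not meant.

How it is judged:
By the outcome, as a careful person would: the job done as asked, in the order asked, and still so for the second after the job is handed in, with the robot touching nothing.
It also fails if it takes over 45 s, if anything falls off the work surface, if the arm or the gripper's body presses on something with over 40 N, if the wrist force passes 120 N, or if a joint passes its speed limit or range.

## Working session

There is one attempt and no reset: what is moved stays moved. The work goes in short steps, Python scripts to look and compute and a tool call to move; the robot and the scene stay as the last step left them, time stands still between calls to the robot, and variables do not carry over. Pictures are saved under pics/ and viewed, about 8 in all and at most 12, crops included, and the job is handed in when it is done.

Besides the shell and the picture viewer there is one more tool, called after "Request:" by a JSON object that holds its "method" and its "body", one argument or row to a line. carry_out: Moves the arm, as the interface text tells. Shift numbers are shares of 20 mm and turn numbers shares of 4 degrees, none past 1 either way. Its arguments: {"type":"object","properties":{"steps":{"type":"array"},"squeeze":{"type":"number"}},"required":["steps"]}

```bash
mkdir -p pics; cat > h.py <<'E'
import numpy as np, cv2
from station import *
def grab(n):
    d=get_image(n); np.savez(f'{n}.npz',**d); return d
def px2w(d,u,v,z=None):
    z=d['z_map'][int(v),int(u)] if z is None else z
    c=np.array([(u-d['cx'])/d['fx']*z,(v-d['cy'])/d['fy']*z,z])
    return d['R'].T@(c-d['t'])
def w2px(d,X):
    c=d['R']@np.array(X)+d['t']; return d['fx']*c[0]/c[2]+d['cx'],d['fy']*c[1]/c[2]+d['cy']
E
python3 - <<'E'
from h import *
o=get_obs(); print({k:np.round(v,3) for k,v in o.items()})
for n in('top','side'):
    d=grab(n); cv2.imwrite(f'pics/{n}0.png',d['image'])
E
```

```text
{'time': np.float64(0.0), 'q': array([-1.191,  0.265,  1.605, -0.   ,  1.274, -0.037]), 'dq': array([ 0.   , -0.   ,  0.001,  0.001, -0.   , -0.001]), 'joint_torque': array([ 1.0000e-03, -5.0210e+01, -3.5687e+01,  7.3000e-02,  2.9000e-02,
       -0.0000e+00]), 'position': array([ 0.273, -0.617,  0.403]), 'tool_rot': array([-2.632,  1.713,  0.003]), 'force': array([ 0.817,  0.16 , -0.378]), 'torque': array([-0.001, -0.042,  0.027]), 'width': np.float64(0.089)}
```

View pics/top0.png

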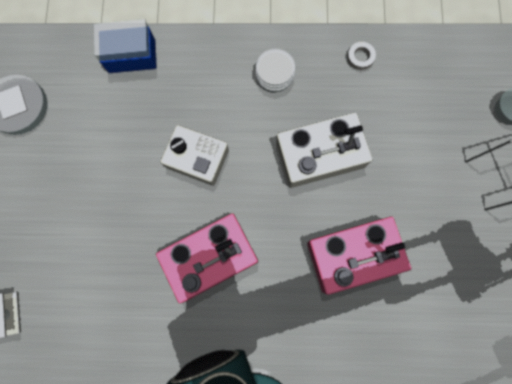

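View pics/side0.png

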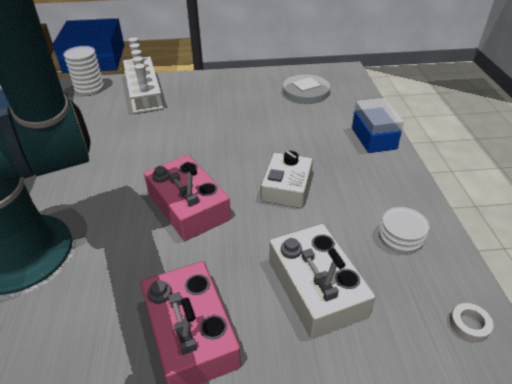

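The white box sits at about (323,149) in the top view, with its test button at (307,165), sockets at (301,138) and (340,128), and crossbar near (352,130). In the side view the button is at (291,247). Next I measure these points.

```bash
python3 - <<'E'
from h import *
d=dict(np.load('top.npz'));s=dict(np.load('side.npz'))
for n,(u,v) in dict(button=(307,165),sock1=(301,138),sock2=(340,128),hinge=(348,146),bar=(353,130)).items(): print(n,np.round(px2w(d,u,v),4))
for n,(u,v) in dict(button=(291,244),sock1=(323,243),sock2=(347,279)).items(): print('s',n,np.round(px2w(s,u,v),4))
# whole-box footprint from both depth maps
for D,win in((d,(260,105,385,195)),(s,(260,215,380,335))):
    P=[]
    for v in range(win[1],win[3]):
        for u in range(win[0],win[2]):
            if D['z_map'][v,u]>0: P.append(px2w(D,u,v))
    P=np.array(P); T=P[abs(P[:,2]-.07)<.005][:,:2]
    r=cv2.minAreaRect(T.astype(np.float32)); print(len(T),r)
    B=P[(P[:,2]>.088)&(P[:,2]<.1)]
    print(len(B))
a=cv2.resize(d['image'][105:195,260:385],None,fx=6,fy=6,interpolation=cv2.INTER_CUBIC)
cv2.imwrite('pics/c1.png',a)
E
```

```text
button [ 0.5501 -0.1124  0.0952]
sock1 [ 0.618  -0.1019  0.0735]
sock2 [ 0.6429 -0.1898  0.0715]
hinge [ 0.596  -0.2033  0.0872]
bar [ 0.6096 -0.2004  0.1524]
s button [ 0.5539 -0.1188  0.0945]
s sock1 [ 0.6189 -0.1024  0.0715]
s sock2 [ 0.6432 -0.1888  0.0707]
3524 ((0.6005973815917969, -0.1531064361333847), (0.12056462466716766, 0.19032689929008484), 16.01573371887207)
239
4334 ((0.5999322533607483, -0.15269890427589417), (0.12015106528997421, 0.1903255730867386), 16.32152557373047)
302
```

View pics/c1.png

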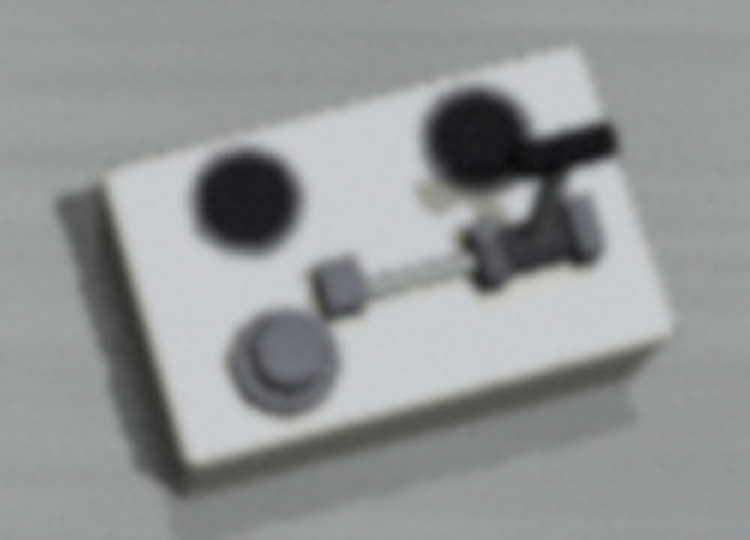

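The box fit agrees in both views: centre (0.600, -0.153), yaw 16.2°, size 120x190. From that:

| Point | x | y | z |
|---|---|---|---|
| test_top | 0.555 | -0.114 | 0.094 |
| Hinge | 0.600 | -0.205 | 0.078 |
| Crossbar, dropped | 0.534 | -0.224 | 0.090 |

To press, I'll close the jaws and align them with box x (tool yaw 16°), which keeps the wide gripper body off the lever.

Request:
{"method": "carry_out", "body": {
  "steps": [
    {"slide":[0.5,0.9,0],"turn":0.75,"jaw":1},
    {"slide":[0.5,0.9,0],"turn":0.75,"jaw":1},
    {"slide":[0.5,0.9,0],"turn":0.75,"jaw":1},
    {"slide":[0.5,0.9,0],"turn":0.75,"jaw":1},
    {"slide":[0.5,0.9,0],"turn":0.75,"jaw":1},
    {"slide":[0.5,0.9,0],"turn":0.75,"jaw":1},
    {"slide":[0.5,0.9,0],"turn":0.75,"jaw":1},
    {"slide":[0.5,0.9,0],"turn":0.75,"jaw":1},
    {"slide":[0.5,0.9,0],"turn":0.75,"jaw":1},
    {"slide":[0.5,0.9,0],"turn":0.75,"jaw":1},
    {"slide":[0.5,0.9,0],"turn":0.75,"jaw":1},
    {"slide":[0.5,0.9,0],"turn":0.75,"jaw":1}
  ],
  "squeeze": 10
}}

```text
time: 1.1
position: [0.393, -0.3926, 0.3946]
tool_rot: [-3.038, 0.781, 0.022]
force: [-0.7, 0.6, 0.0]
width: 0.0104
```

Request:
{"method": "carry_out", "body": {
  "steps": [
    {"slide":[0.55,0.95,0],"turn":0.8,"jaw":1},
    {"slide":[0.55,0.95,0],"turn":0.8,"jaw":1},
    {"slide":[0.55,0.95,0],"turn":0.8,"jaw":1},
    {"slide":[0.55,0.95,0],"turn":0.8,"jaw":1},
    {"slide":[0.55,0.95,0],"turn":0.8,"jaw":1},
    {"slide":[0.55,0.95,0],"turn":0.8,"jaw":1},
    {"slide":[0.55,0.95,0],"turn":0.8,"jaw":1},
    {"slide":[0.55,0.95,0],"turn":0.8,"jaw":1},
    {"slide":[0.55,0.95,0],"turn":0.8,"jaw":1},
    {"slide":[0.55,0.95,0],"turn":0.8,"jaw":1},
    {"slide":[0.55,0.95,0],"turn":0.8,"jaw":1},
    {"slide":[0.55,0.95,0],"turn":0.8,"jaw":1}
  ]
}}

```text
time: 2.1
position: [0.5273, -0.1507, 0.3884]
tool_rot: [-3.122, -0.314, 0.039]
force: [1.1, -0.1, 0.2]
width: 0.0006
```

```bash
cat >> h.py <<'E'
from scipy.spatial.transform import Rotation as Ro
def go(x,y,z,yaw):
    o=get_obs(); R=Ro.from_rotvec(o['tool_rot']).as_matrix(); p=o['position']
    tip=p+R@[0,0,.166]
    w=np.degrees(np.arctan2(R[1,0],R[0,0])); dw=(yaw-w+180)%360-180
    print('t',round(float(o['time']),2),'pos',p.round(4),'tip',tip.round(4),'tilt',R[:,2].round(3),'yaw',w.round(1),'F',o['force'].round(1),'w',round(float(o['width']),4))
    print('units slide',((np.array([x,y,z])-tip)/.02).round(2),'turn',round(dw/4,2))
E
python3 -c "
from h import *
go(.5547,-.1142,.110,16.2)"
```

```text
t 2.1 pos [ 0.5273 -0.1507  0.3884] tip [ 0.5231 -0.1506  0.2224] tilt [-0.025  0.001 -1.   ] yaw 11.5 F [ 1.1 -0.1  0.2] w 0.0006
units slide [ 1.58  1.82 -5.62] turn 1.17
```

Request:
{"method": "carry_out", "body": {
  "steps": [
    {"slide":[0.4,0.45,-0.6],"turn":0.3,"jaw":1},
    {"slide":[0.4,0.45,-0.6],"turn":0.3,"jaw":1},
    {"slide":[0.4,0.45,-0.6],"turn":0.3,"jaw":1},
    {"slide":[0.4,0.4,-0.6],"turn":0.2,"jaw":1},
    {"slide":[0,0,-0.6],"turn":0,"jaw":1},
    {"slide":[0,0,-0.6],"turn":0,"jaw":1},
    {"slide":[0,0,0],"turn":0,"jaw":1}
  ]
}}

```text
time: 2.68
position: [0.5613, -0.1107, 0.3049]
tool_rot: [-3.105, -0.448, 0.048]
force: [0.0, 0.7, -0.2]
width: 0.0006
```

```bash
python3 -c "
from h import *
go(.5547,-.1142,.097,16.2)
d=grab('side');print(w2px(d,[.5547,-.1142,.094]))
a=d['image'][130:340,200:410];cv2.imwrite('pics/s1.png',cv2.resize(a,None,fx=2.8,fy=2.8,interpolation=cv2.INTER_CUBIC))"
```

```text
t 2.68 pos [ 0.5613 -0.1107  0.3049] tip [ 0.5562 -0.1107  0.1389] tilt [-0.031 -0.    -1.   ] yaw 16.4 F [ 0.   0.7 -0.2] w 0.0006
units slide [-0.07 -0.17 -2.1 ] turn -0.06
(np.float64(291.03969713273955), np.float64(242.26949021902323))
```

View pics/s1.png

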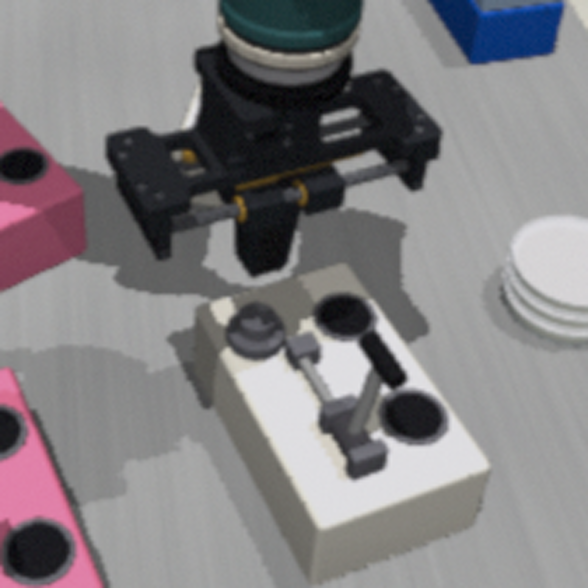

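The closed fingertips hang over the grey button (crop about (255,325)), and the gripper's long axis runs clear of the lever. I'll descend and press.

Request:
{"method": "carry_out", "body": {
  "steps": [
    {"slide":[-0.05,-0.1,-0.5],"turn":0,"jaw":1},
    {"slide":[0,-0.07,-0.5],"turn":0,"jaw":1},
    {"slide":[0,0,-0.5],"turn":0,"jaw":1},
    {"slide":[0,0,-0.3],"turn":0,"jaw":1},
    {"slide":[0,0,0],"turn":0,"jaw":1}
  ]
}}

```text
time: 3.15
position: [0.56, -0.1168, 0.2667]
tool_rot: [-3.107, -0.443, 0.046]
force: [-1.0, 0.8, 0.8]
width: 0.0007
```

```bash
python3 -c "
from h import *
go(.5547,-.1142,.087,16.2)"
```

```text
t 3.15 pos [ 0.56   -0.1168  0.2667] tip [ 0.5551 -0.117   0.1008] tilt [-0.03  -0.001 -1.   ] yaw 16.2 F [-1.   0.8  0.8] w 0.0007
units slide [-0.02  0.14 -0.69] turn -0.01
```

Request:
{"method": "carry_out", "body": {
  "steps": [
    {"slide":[0,0.1,-0.2],"turn":0,"jaw":1},
    {"slide":[0,0.04,-0.2],"turn":0,"jaw":1},
    {"slide":[0,0,-0.15],"turn":0,"jaw":1},
    {"slide":[0,0,-0.15],"turn":0,"jaw":1}
  ]
}}

```text
time: 3.48
position: [0.5603, -0.1144, 0.2538]
tool_rot: [-3.108, -0.442, 0.045]
force: [-4.2, 0.6, 6.8]
width: 0.0009
```

```bash
python3 -c "
from h import *
go(.5547,-.1142,.087,16.2)"
```

```text
t 3.48 pos [ 0.5603 -0.1144  0.2538] tip [ 0.5555 -0.1148  0.0879] tilt [-0.029 -0.002 -1.   ] yaw 16.2 F [-4.2  0.6  6.8] w 0.0009
units slide [-0.04  0.03 -0.05] turn 0.0
```

Request:
{"method": "carry_out", "body": {
  "steps": [
    {"slide":[0,0,-0.2],"turn":0,"jaw":1},
    {"slide":[0,0,-0.2],"turn":0,"jaw":1},
    {"slide":[0,0,-0.2],"turn":0,"jaw":1}
  ]
}}

```text
time: 3.73
position: [0.5609, -0.1144, 0.2531]
tool_rot: [-3.108, -0.444, 0.049]
force: [-12.5, 1.7, 23.2]
width: 0.0009
```

```bash
python3 -c "
from h import *
go(.5547,-.1142,.087,16.2)
d=grab('side')
a=d['image'][130:340,200:410];cv2.imwrite('pics/s2.png',cv2.resize(a,None,fx=2.8,fy=2.8,interpolation=cv2.INTER_CUBIC))"
```

```text
t 3.73 pos [ 0.5609 -0.1144  0.2531] tip [ 0.5557 -0.1149  0.0871] tilt [-0.031 -0.003 -1.   ] yaw 16.3 F [-12.5   1.7  23.2] w 0.0009
units slide [-0.05  0.03 -0.01] turn -0.01
```

View pics/s2.png

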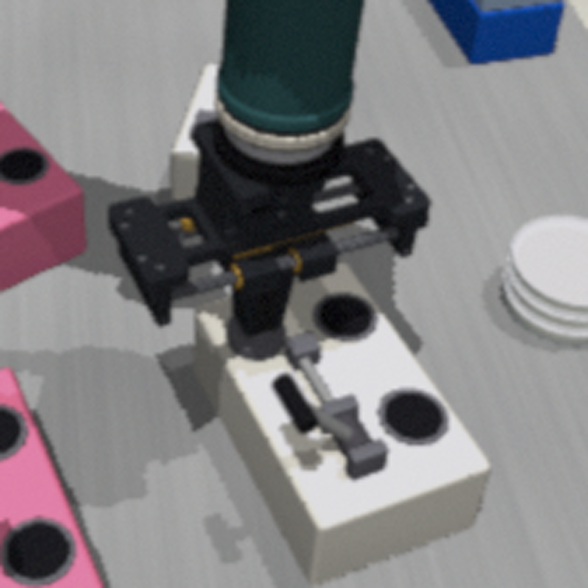

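The button is bottomed at 23 N with the tip at 0.087, and the lever is falling forward (crossbar at crop (295,403)). Next I go straight up, then turn by -90° and move over the dropped bar.

Request:
{"method": "carry_out", "body": {
  "steps": [
    {"slide":[0,0,0.5],"turn":0,"jaw":1},
    {"slide":[0,0,0.9],"turn":0,"jaw":1},
    {"slide":[0,0,0.9],"turn":0,"jaw":1},
    {"slide":[0,0,0.9],"turn":0,"jaw":1},
    {"slide":[0,0,0.9],"turn":-0.5,"jaw":0.5},
    {"slide":[0,-0.3,0.5],"turn":-1,"jaw":0},
    {"slide":[0,-0.3,0],"turn":-1,"jaw":0},
    {"slide":[0,-0.3,0],"turn":-1,"jaw":0},
    {"slide":[0,-0.3,0],"turn":-1,"jaw":0},
    {"slide":[0,-0.3,0],"turn":-1,"jaw":0},
    {"slide":[0,-0.3,0],"turn":-1,"jaw":0},
    {"slide":[0,-0.3,0],"turn":-1,"jaw":0}
  ]
}}

```text
time: 4.78
position: [0.5633, -0.1551, 0.3573]
tool_rot: [-3.111, 0.405, 0.018]
force: [-0.4, -0.3, -0.5]
width: 0.0516
```

Request:
{"method": "carry_out", "body": {
  "steps": [
    {"slide":[-0.1,-0.3,0],"turn":-1,"jaw":0},
    {"slide":[-0.1,-0.3,0],"turn":-1,"jaw":0},
    {"slide":[-0.1,-0.3,0],"turn":-1,"jaw":0},
    {"slide":[-0.1,-0.3,0],"turn":-1,"jaw":0},
    {"slide":[-0.1,-0.3,0],"turn":-1,"jaw":0},
    {"slide":[-0.1,-0.3,0],"turn":-1,"jaw":0},
    {"slide":[-0.1,-0.3,0],"turn":-1,"jaw":0},
    {"slide":[-0.1,-0.3,0],"turn":-1,"jaw":0},
    {"slide":[-0.1,-0.3,0],"turn":-1,"jaw":0},
    {"slide":[0,-0.3,0],"turn":-1,"jaw":0},
    {"slide":[0,-0.2,0],"turn":-1,"jaw":0}
  ]
}}

```text
time: 5.7
position: [0.5464, -0.2209, 0.3587]
tool_rot: [-2.7, 1.591, -0.001]
force: [1.0, 0.4, -0.7]
width: 0.0879
```

```bash
python3 -c "
from h import *
go(.5337,-.2244,.13,-73.8)
d=grab('side')
P=np.array([[*px2w(d,u,v),u,v,d['image'][v,u].max()] for v in range(240,310) for u in range(270,340) if d['z_map'][v,u]>0])
h=P[(P[:,2]>.084)&(P[:,2]<.102)&(P[:,5]<60)&(np.hypot(P[:,0]-.5337,P[:,1]+.2244)<.04)]
print(len(h),h.mean(0),cv2.minAreaRect(h[:,:2].astype(np.float32)), w2px(d,[.5337,-.2244,.09]))
a=d['image'][130:340,200:410];cv2.imwrite('pics/s3.png',cv2.resize(a,None,fx=2.8,fy=2.8,interpolation=cv2.INTER_CUBIC))"
```

```text
t 5.7 pos [ 0.5464 -0.2209  0.3587] tip [ 0.5472 -0.2199  0.1927] tilt [ 0.005  0.006 -1.   ] yaw -61.0 F [ 1.   0.4 -0.7] w 0.0879
units slide [-0.68 -0.23 -3.13] turn -3.2
146 [ 5.33649512e-01 -2.27527127e-01  9.45414920e-02  2.89226027e+02
  2.94691781e+02  3.18219178e+01] ((0.5336467027664185, -0.22528910636901855), (0.011572998017072678, 0.03475271537899971), 16.069438934326172) (np.float64(288.81989802768936), np.float64(294.68177001081096))
```

View pics/s3.png

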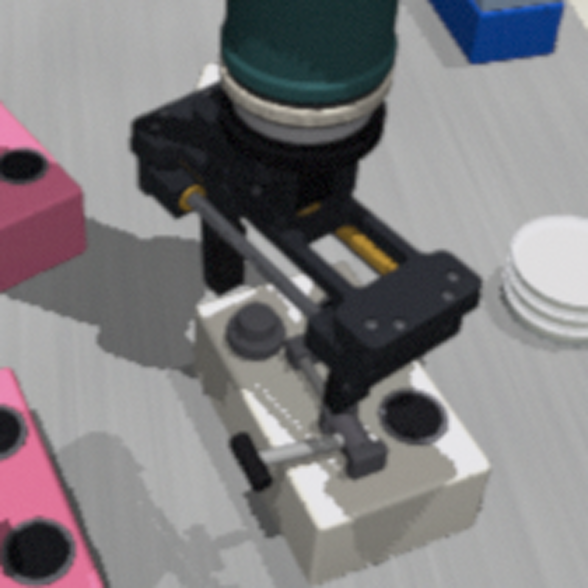

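The lever is fully down with its crossbar at crop (250,460). The depth fit puts it at (0.534, -0.225), matching the prediction. Now I align over it and descend.

Request:
{"method": "carry_out", "body": {
  "steps": [
    {"slide":[-0.15,-0.07,-0.2],"turn":-0.8,"jaw":0},
    {"slide":[-0.15,-0.07,-0.3],"turn":-0.8,"jaw":0},
    {"slide":[-0.15,-0.07,-0.4],"turn":-0.8,"jaw":0},
    {"slide":[-0.15,-0.05,-0.4],"turn":-0.6,"jaw":0},
    {"slide":[0,0,-0.4],"turn":0,"jaw":0},
    {"slide":[0,0,-0.3],"turn":0,"jaw":0},
    {"slide":[0,0,0],"turn":0,"jaw":0}
  ]
}}

```text
time: 6.33
position: [0.5354, -0.2261, 0.3185]
tool_rot: [-2.516, 1.865, -0.013]
force: [-0.2, -0.5, 0.5]
width: 0.0881
```

```bash
python3 -c "
from h import *
go(.5337,-.2250,.071,-73.8)"
```

```text
t 6.33 pos [ 0.5354 -0.2261  0.3185] tip [ 0.5375 -0.2256  0.1525] tilt [ 0.012  0.003 -1.   ] yaw -73.1 F [-0.2 -0.5  0.5] w 0.0881
units slide [-0.19  0.03 -4.07] turn -0.17
```

Request:
{"method": "carry_out", "body": {
  "steps": [
    {"slide":[-0.1,0,-0.4],"turn":-0.15,"jaw":0},
    {"slide":[-0.1,0,-0.5],"turn":0,"jaw":0},
    {"slide":[0,0,-0.5],"turn":0,"jaw":0},
    {"slide":[0,0,-0.5],"turn":0,"jaw":0},
    {"slide":[0,0,-0.5],"turn":0,"jaw":0},
    {"slide":[0,0,-0.5],"turn":0,"jaw":0},
    {"slide":[0,0,-0.5],"turn":0,"jaw":0},
    {"slide":[0,0,0],"turn":0,"jaw":0}
  ]
}}

```text
time: 7.0
position: [0.5312, -0.2253, 0.2431]
tool_rot: [-2.509, 1.874, -0.013]
force: [-1.3, -0.2, -0.5]
width: 0.0883
```

```bash
python3 -c "
from h import *
go(.5337,-.2250,.071,-73.8)"
```

```text
t 7.0 pos [ 0.5312 -0.2253  0.2431] tip [ 0.5332 -0.2248  0.0771] tilt [ 0.012  0.003 -1.   ] yaw -73.5 F [-1.3 -0.2 -0.5] w 0.0883
units slide [ 0.02 -0.01 -0.31] turn -0.07
```

Request:
{"method": "carry_out", "body": {
  "steps": [
    {"slide":[0,0,-0.3],"turn":0,"jaw":0},
    {"slide":[0,0,0],"turn":0,"jaw":0.5},
    {"slide":[0,0,0],"turn":0,"jaw":1},
    {"slide":[0,0,0],"turn":0,"jaw":1},
    {"slide":[0,0,0],"turn":0,"jaw":1},
    {"slide":[0,0,0],"turn":0,"jaw":1},
    {"slide":[0,0,0],"turn":0,"jaw":1},
    {"slide":[0,0,0],"turn":0,"jaw":1},
    {"slide":[0,0,0],"turn":0,"jaw":1}
  ]
}}

```text
time: 7.75
position: [0.5321, -0.2256, 0.2377]
tool_rot: [-2.508, 1.874, -0.016]
force: [-2.7, 10.5, 0.5]
width: 0.0371
```

```bash
python3 -c "
from h import *
go(.5337,-.2250,.071,-73.8)
from math import *
ex=np.array([cos(radians(16.2)),sin(radians(16.2)),0]);H=np.array([.5999,-.2052,.078])
print('offset tip vs bar: arc targets for tip (bar-19mm) by elevation')
for e in (10,25,40,55,70,85,95,98):
    b=H-.07*cos(radians(e))*ex+np.array([0,0,.07*sin(radians(e))]);print(e,(b-[0,0,.019]).round(4))"
```

```text
t 7.75 pos [ 0.5321 -0.2256  0.2377] tip [ 0.5345 -0.2252  0.0718] tilt [ 0.014  0.002 -1.   ] yaw -73.5 F [-2.7 10.5  0.5] w 0.0371
units slide [-0.04  0.01 -0.04] turn -0.07
offset tip vs bar: arc targets for tip (bar-19mm) by elevation
10 [ 0.5337 -0.2244  0.0712]
25 [ 0.539  -0.2229  0.0886]
40 [ 0.5484 -0.2202  0.104 ]
55 [ 0.5613 -0.2164  0.1163]
70 [ 0.5769 -0.2119  0.1248]
85 [ 0.594  -0.2069  0.1287]
95 [ 0.6058 -0.2035  0.1287]
98 [ 0.6093 -0.2025  0.1283]
```

Gripped: the width of 37 mm matches the bar's 36 mm length. Now I follow the arc, with a small +y shift to relieve the side load.

Request:
{"method": "carry_out", "body": {
  "steps": [
    {"slide":[0,0.05,0.1],"turn":0,"jaw":1},
    {"slide":[0.1,0.05,0.4],"turn":0,"jaw":1},
    {"slide":[0.15,0.05,0.4],"turn":0,"jaw":1},
    {"slide":[0.23,0.07,0.38],"turn":0,"jaw":1},
    {"slide":[0.23,0.07,0.38],"turn":0,"jaw":1}
  ]
}}

```text
time: 8.17
position: [0.5461, -0.2205, 0.272]
tool_rot: [-2.51, 1.876, -0.015]
force: [4.1, -0.7, -5.5]
width: 0.0357
```

```bash
cat >> h.py <<'E'
def elev():
    o=get_obs(); R=Ro.from_rotvec(o['tool_rot']).as_matrix(); g=o['position']+R@[0,0,.147]-[.5999,-.2052,.078]
    a=np.radians(16.2); fx=-(g[0]*np.cos(a)+g[1]*np.sin(a)); fy=-g[0]*np.sin(a)+g[1]*np.cos(a)
    print('elev',np.degrees(np.arctan2(g[2],fx)).round(1),'r',np.hypot(fx,g[2]).round(4),'side',fy.round(4))
E
python3 -c "
from h import *
go(.5484,-.2202,.104,-73.8);elev()"
```

```text
t 8.17 pos [ 0.5461 -0.2205  0.272 ] tip [ 0.5481 -0.2204  0.106 ] tilt [ 0.012  0.001 -1.   ] yaw -73.5 F [ 4.1 -0.7 -5.5] w 0.0357
units slide [ 0.02  0.01 -0.1 ] turn -0.06
elev 41.0 r 0.0718 side -0.0
```

Request:
{"method": "carry_out", "body": {
  "steps": [
    {"slide":[0.32,0.09,0.27],"turn":0,"jaw":1},
    {"slide":[0.34,0.1,0.26],"turn":0,"jaw":1},
    {"slide":[0.38,0.11,0.2],"turn":0,"jaw":1},
    {"slide":[0.4,0.12,0.15],"turn":0,"jaw":1}
  ]
}}

```text
time: 8.5
position: [0.5775, -0.2112, 0.2941]
tool_rot: [-2.51, 1.876, -0.016]
force: [-0.6, -2.7, -3.8]
width: 0.0361
```

```bash
python3 -c "
from h import *
go(.6081,-.2029,.1285,-73.8);elev()"
```

```text
t 8.5 pos [ 0.5775 -0.2112  0.2941] tip [ 0.5796 -0.2112  0.1281] tilt [ 0.013 -0.    -1.   ] yaw -73.6 F [-0.6 -2.7 -3.8] w 0.0361
units slide [1.42 0.42 0.02] turn -0.06
elev 72.8 r 0.0723 side -0.0001
```

Request:
{"method": "carry_out", "body": {
  "steps": [
    {"slide":[0.42,0.12,0.06],"turn":0,"jaw":1},
    {"slide":[0.42,0.12,0.02],"turn":0,"jaw":1},
    {"slide":[0.4,0.12,0],"turn":0,"jaw":1},
    {"slide":[0.1,0.03,0],"turn":0,"jaw":1},
    {"slide":[0,0,0],"turn":0,"jaw":1}
  ]
}}

```text
time: 8.92
position: [0.6089, -0.2021, 0.2963]
tool_rot: [-2.515, 1.875, -0.014]
force: [-6.7, -2.5, 7.6]
width: 0.0358
```

```bash
python3 -c "
from h import *
go(.6081,-.2029,.1285,-73.8);elev()
d=grab('side')
a=d['image'][130:340,200:410];cv2.imwrite('pics/s4.png',cv2.resize(a,None,fx=2.8,fy=2.8,interpolation=cv2.INTER_CUBIC))"
```

```text
t 8.92 pos [ 0.6089 -0.2021  0.2963] tip [ 0.6106 -0.2024  0.1304] tilt [ 0.01  -0.002 -1.   ] yaw -73.4 F [-6.7 -2.5  7.6] w 0.0358
units slide [-0.12 -0.03 -0.09] turn -0.1
elev 98.7 r 0.0722 side -0.0002
```

View pics/s4.png

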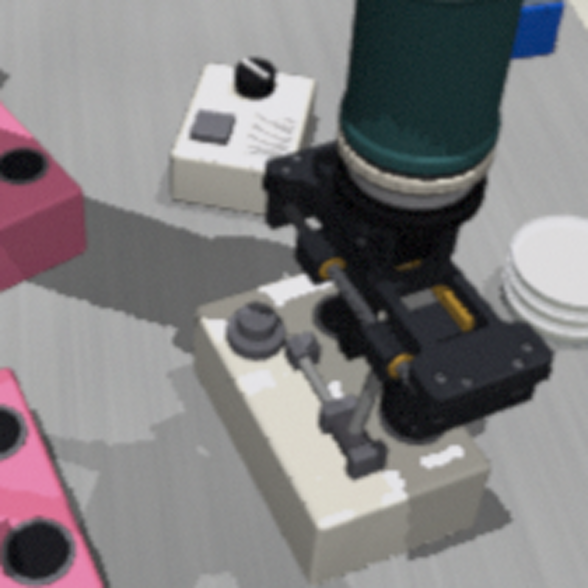

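The lever arm (crop (368,400)) leans back towards the sockets at an elevation of about 99°, against its stop. I'll open the jaws in place, then retreat straight up.

Request:
{"method": "carry_out", "body": {
  "steps": [
    {"slide":[0,0,0],"turn":0,"jaw":0.4},
    {"slide":[0,0,0],"turn":0,"jaw":0},
    {"slide":[0,0,0],"turn":0,"jaw":0},
    {"slide":[0,0,0],"turn":0,"jaw":0},
    {"slide":[0,0,0],"turn":0,"jaw":0},
    {"slide":[0,0,0],"turn":0,"jaw":0},
    {"slide":[0,0,0],"turn":0,"jaw":0}
  ]
}}

```text
time: 9.55
position: [0.6101, -0.2008, 0.296]
tool_rot: [-2.512, 1.873, -0.014]
force: [0.3, -0.2, 0.2]
width: 0.0803
```

Request:
{"method": "carry_out", "body": {
  "steps": [
    {"slide":[0,0,0.4],"turn":0,"jaw":0},
    {"slide":[0,0,0.6],"turn":0,"jaw":0},
    {"slide":[0,0,0.8],"turn":0,"jaw":0},
    {"slide":[0,0,0.9],"turn":0,"jaw":0},
    {"slide":[0,0,0.9],"turn":0,"jaw":0},
    {"slide":[0,0,0.9],"turn":0,"jaw":0},
    {"slide":[0,0,0.9],"turn":0,"jaw":0},
    {"slide":[0,0,0.5],"turn":0,"jaw":0},
    {"slide":[0,0,0],"turn":0,"jaw":0},
    {"slide":[0,0,0],"turn":0,"jaw":0},
    {"slide":[0,0,0],"turn":0,"jaw":0}
  ]
}}

```text
time: 10.47
position: [0.6088, -0.2004, 0.4284]
tool_rot: [-2.51, 1.872, -0.023]
force: [-0.7, 0.1, -0.1]
width: 0.088
```

```bash
python3 -c "
from h import *
go(.6081,-.2029,.1285,-73.8)
d=grab('side')
P=np.array([[*px2w(d,u,v),d['image'][v,u].max()] for v in range(225,300) for u in range(300,370) if d['z_map'][v,u]>0])
h=P[(P[:,2]>.137)&(P[:,2]<.16)&(np.hypot(P[:,0]-.61,P[:,1]+.2)<.04)];print(len(h),h.mean(0).round(4),h[:,2].max())
a=d['image'][130:340,200:410];cv2.imwrite('pics/s5.png',cv2.resize(a,None,fx=2.8,fy=2.8,interpolation=cv2.INTER_CUBIC))"
```

```text
t 10.47 pos [ 0.6088 -0.2004  0.4284] tip [ 0.6117 -0.2005  0.2624] tilt [ 0.018 -0.    -1.   ] yaw -73.5 F [-0.7  0.1 -0.1] w 0.088
units slide [-0.18 -0.12 -6.69] turn -0.09
193 [ 0.6101 -0.2042  0.1503 45.0052] 0.1554437474322074
```

View pics/s5.png

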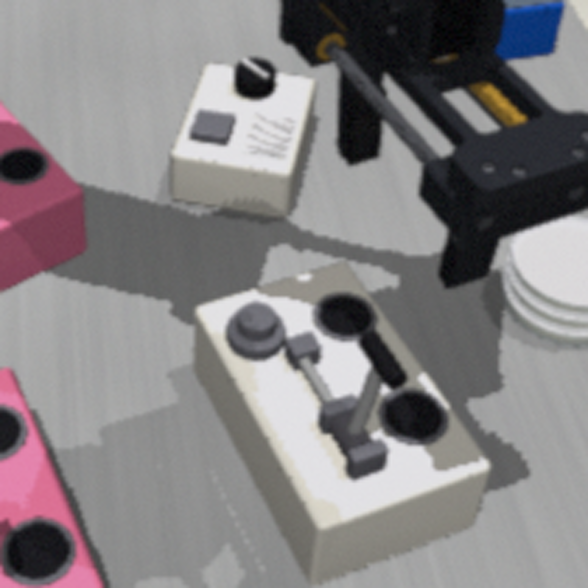

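The lever stands up by itself, with its crossbar at crop (382,360) as in the first pictures. The button has sprung back, and the gripper is well clear.

```bash
python3 -c "
from h import *
print(job_done())"
```

```text
the job is handed in; nothing more can be done
None
```

The safety cut-out test on the white socket box is done and handed in at about 10.5 s of the 45 s allowed.

- **Press:** I pressed the test button with closed fingertips to its full 7 mm (tip at 0.087 m, 23 N up, 12 N sideways). The next picture showed the lever falling. It then lay fully dropped, with the crossbar within 1 mm of where I expected it.
- **Lift:** I gripped the crossbar by its ends (36–37 mm opening) and swung it up to about 99°, close to its rear stop, then let go and went straight up.
- **Last checks:** Without the gripper, the crossbar stayed up at about 0.61, -0.204, centred near 0.147 m high. The button had sprung back, the wrist force was near zero, and the fingertips were about 0.11 m above the lever.
- **Small disagreements:** The tool was tilted by up to 1.8° during the moves, and the grip ran about 2 mm outside the lever's 70 mm radius on the way up. Neither mattered. No check failed.

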